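# Fetch the shaker jar from the bench cabinet

## Robot

A 6-joint arm with a two-finger parallel gripper is mounted at the origin on the work surface; the furniture and walls round the work are solid. World frame = base frame: x ahead of the robot, y to its left, z up, the work surface at z = 0. Lengths are in m, angles in rad, forces in N, time in s.
With the tool pointing down it reaches from about 0.25 to 0.725 m from the base axis. Payload 9.7 kg.
Tool frame: the origin (TCP) lies at the very end of the fingers, on their centre line; the grasp point (between the pads) lies 19 mm behind it; z points along the fingers, y is the line along which they close (so a half turn about z gives the same grasp; the last joint's range is limited). The gripper opens to 85 mm and grips with 20 to 120 N. Pads are 22 mm wide; open, the fingers measure 114 mm over their backs; the gripper's body (76 mm by 85 mm) begins 54 mm behind the grasp point. The pads swing forward as they close: fully open they stand 13 mm farther back than shut.
Start: joints at [1.262, 0.087, 0.176, 1.66, 0, 1.571], TCP at [0.167, 0.524, 0.231] pointing down, gripper open.
Joint ranges: [-3.13, 3.13], [-0.85, 1.81], [-1.15, 1.24], [-2.2, 2.28], [-1.44, 1.52], [-3.14, 3.14]. Speed limits (rad/s): [2.22, 2.22, 2.57, 3.14, 3.14, 3.14].

## Interface

Orientations are given as a 3x3 rotation matrix whose columns are the frame's x, y, z axes.
In Python, from bench import bot, capture, models gives the robot as it stands.
- The arm moves only by the tool arm_command, never from a script. Its argument "series" is a list of rows, each a list of 7 numbers: the shift along the tool's x, y, z scaled (see below), then the turn, a rotation vector about the tool's x, y, z scaled (see below), then the opening, from -1 (shut) to 1 (fully open). A call has 1 to 5 rows; each row shifts and turns the commanded pose from where the row before left it, along the tool's axes as they then stand; what a row does not reach is not made up. The controller multiplies each number of a shift by 2.5 cm and each number of a turn by 0.12 rad. A row lasts 1/10 s, in which the tool goes at most 50 mm and 8.59 degrees, less where a joint would pass 70% of its speed; a pose out of reach is approached as far as the arm can. A call with a number of a shift or a turn outside -1 to 1 is refused whole. A call with a gripper value outside its range is refused whole. The fingers move at their own pace and stop on an object; "force" is the grip in N (left out, the last holds). Time passes only in rows, so rows that do not move let the fingers close. It gives the time, the measured TCP pose, the force, the opening and the grip force at its end, in the units of the state.
- bot.get_state(): the state, without advancing time (a new reading comes with each control period).
- capture(name): name is "scene" or "top" or "wrist"; returns a dict with "pixels" (400x640x3 uint8, red, green, blue), "mtx" (3x3 intrinsics, pixels), "k1" (the pictures are not rectified: a ray, as slopes to the right and down, at radius r is drawn at 1 + k1 r^2 times it, then the intrinsics apply), "R" (3x3) and "t" (3): a world point X has camera coordinates R X + t; the wrist camera has in their place "T_tool_cam" (4x4, takes a point from camera to tool coordinates, whose origin is the TCP and whose axes are the flange's). Camera axes: x right, y down, z forward; pixel columns grow to the right and rows downward; lengths in m; the calibration is good to about 2 mm. A picture is of the moment at which its call begins: read the wrist's pose just before it. There is no depth.
- bot.job_done(): hands the job in; it is judged then, once.
Trained networks look in a picture, given as the dict that the camera call returned (one of the last four; its "shot" number tells which), for a name from the list of things; names that differ only in an ending like _2 or _b are one class to them, and where a whole thing is asked for, a point or a joint stands for the part that bears it (a point fixed in the world has none). Each returns a list of dicts, best first, with "conf" (0 to 1); they miss things now and then, are a little off and sometimes report something else, mostly with a low value. They report only what shows in the picture. A call takes as long as a camera call.
- models.regions_of(target, picture): "pixels" (400x640 bool, what is visible of it).
- models.spot_point(target, picture): "centre" ([x, y, z] in m, in world coordinates, good to about 4 mm: a listed point, or the origin of a listed thing).
The state is a dict: "clock": time; "joint_positions": joint angles; "qvel": joint speeds; "joint_efforts": joint torques, N m; "eef_pos": TCP position; "eef_rot": TCP orientation; "wrist_force": force on the tool from outside, world axes, zero at the start; "wrist_torque": the same for the moment, N m; "finger_gap": opening from 0.0 (shut) to 1.0 (fully open); "gripper_force": force on a finger pad.
Only numpy, scipy, OpenCV 4.12 (cv2) and the standard library are available. Lean on these libraries where they do the work, as an engineer would, in place of code of your own. Each camera call takes 0.05 s, during which the arm holds its last target. There are 200 camera calls.

## Task

Pull the door of the small steel bench cabinet wide open and leave it open. Take the small shaker jar out of it, keeping it upright, and stand it in the empty compartment of the steel caddy without dropping it; leave the black power adapter in the cabinet and the label roll in the caddy where they are.

Things in the scene. Friction and masses are not known exactly. Their poses are not given: they have to be found in the camera images.
- cabinet: plain steel bench cabinet, fixed, 150 deep (x) x 276 wide (y) x 258 mm high, all walls 12 mm; origin under its centre; one door closes its front (-x). Inside: floor at z = 12 mm, roof underside at 246 mm, clear width 252 mm, back wall at x = +63 mm. The roof reaches the front edge (x = -75 mm), so things inside come out only through the front.
- door (a joint): hinge angle of the cabinet door in rad: 0 closed, grows as it swings out towards the robot, to 1.9; it stays where it is left. Upright hinge at the front left (+y of the cabinet); seen from above the door turns clockwise as it opens. Panel 272 wide x 252 high x 14 mm thick.
- door_handle (a point): point on the door handle near its upper end: upright round dark steel bar, 12 mm diameter, axis 45 mm off the door's face; it runs from 78 mm below this point to 18 mm above it (standoff arms 23 and 76 mm below). The bar's top is 9 mm below the cabinet's top. Axes are the door's (-x points out of its face; the cabinet's axes when closed).
- door_hinge (a point): point on the upright hinge axis of the door, at the same height as door_handle; when closed the handle point lies at x = -52, y = -232 mm from it in the cabinet's frame.
- salt_jar: small round shaker jar, transparent with a black cap, 40 mm diameter, 105 mm high, 0.11 kg, upright inside the cabinet about 50 mm behind its front edge, on the left or the right; origin at the centre of its underside, z up its axis.
- adapter: black block-shaped power adapter, 51 x 86 x 34 mm high, lying beside the jar inside the cabinet, long side (its y) from front to back; origin at the centre of its underside. Stays where it is.
- caddy: shallow open steel caddy, fixed, 214 long (x) x 110 wide (y) x 28 mm high, walls 4 mm, with a divider across the middle making two equal compartments of about 101 x 102 mm, inner floor at z = 5 mm; origin under its centre.
- empty_slot (a point): centre of the inner floor of the caddy's empty compartment (x = +52 mm in the caddy's frame).
- label_roll: roll of paper labels, 80 mm diameter, 40 mm high, lying in the caddy's other compartment (x = -52 mm); origin at the centre of its underside. Stays where it is.

How it is judged:
On the way, in this order (a step that is already met when the one before it is completed fails the run):
1. the door is pulled wide open (over 75 degrees) with the jar still in the cabinet (value of joint door above 1.3 rad and x of salt_jar in the frame of cabinet above -0.075 m), for 0.2 s.
2. the jar is carried out through the cabinet's front, upright (x of salt_jar in the frame of cabinet below -0.11 m and height (world z) of salt_jar above 0.012 m and angle between salt_jar's own z axis and vertical below 0.4 rad), for 0.2 s.
At the end, for the whole second after the job is handed in: The jar stands upright (within 6 degrees) and still on the floor of the caddy's empty compartment (within 46 mm of its centre), the cabinet door is open more than 69 degrees, the adapter is in the cabinet and the label roll in its own compartment (value of joint door above 1.2 rad and horizontal distance between salt_jar and empty_slot below 0.046 m and height (world z) of salt_jar below 0.012 m and angle between salt_jar's own z axis and vertical below 0.1 rad and linear speed of salt_jar below 0.02 m/s and x of adapter in the frame of cabinet above -0.075 m and horizontal distance between label_roll and caddy below 0.075 m and horizontal distance between label_roll and empty_slot above 0.08 m); the robot touches nothing.
It fails at once if the jar is tipped more than 35 degrees (angle between salt_jar's own z axis and vertical above 0.61 rad).
It fails at once if the adapter is shifted more than 30 mm (distance of adapter from where it was at the start of the episode above 0.03 m).
It fails at once if the label roll is shifted more than 30 mm (distance of label_roll from where it was at the start of the episode above 0.03 m).
It fails at once if the jar is let go more than about 25 mm above the caddy's floor (contact force between the fingers and salt_jar below 0.05 N and height (world z) of salt_jar above 0.03 m).
It also fails if it takes over 64 s, if anything falls off the work surface, if the arm or the gripper's body presses on something with over 40 N, if the wrist force passes 120 N, or if a joint passes its speed limit or range.

## Working session

There is one attempt and no reset: what is moved stays moved. The work goes in short steps, Python scripts to look and compute and a tool call to move; the robot and the scene stay as the last step left them, time stands still between calls to the robot, and variables do not carry over. Pictures are saved under pics/ and viewed, at most 10 in all, crops included, and the job is handed in when it is done.

Besides the shell and the picture viewer there is one more tool, called in YAML: its name, and indented under it one key for each argument. arm_command: Moves the arm, as the interface text tells. Its arguments: {"type":"object","properties":{"series":{"type":"array"},"force":{"type":"number"}},"required":["series"]}

```bash
ls; mkdir -p pics; python3 - <<'E'
from bench import bot,capture,models
import cv2
s=bot.get_state(); print({k:s[k] for k in("clock","eef_pos","eef_rot","finger_gap","joint_positions")})
for c in("scene","top"):
    p=capture(c); cv2.imwrite(f"pics/{c}0.png",p["pixels"][:,:,::-1])
    print(c,p["mtx"][0][0],p["t"])
    for n in("cabinet","door_handle","door_hinge","salt_jar","adapter","caddy","empty_slot","label_roll"):
        print(n,[(d["centre"],round(d["conf"],2)) for d in models.spot_point(n,p)[:2]])
E
```

```text
pics
{'clock': 0.0, 'eef_pos': array([0.1671009 , 0.52374775, 0.23059363]), 'eef_rot': array([[-9.52690398e-01,  3.03942228e-01, -3.56584527e-04],
       [ 3.03942433e-01,  9.52689548e-01, -1.27376698e-03],
       [-4.74372230e-05, -1.32188674e-03, -9.99999125e-01]]), 'finger_gap': 0.9984247827924047, 'joint_positions': array([ 1.26198138e+00,  8.74265381e-02,  1.75118771e-01,  1.65981045e+00,
       -4.74197240e-05,  1.57080960e+00])}
scene 405.06176513145925 [ 0.54404674 -0.13396384  1.42956941]
cabinet []
door_handle [([0.5367, -0.0188, 0.2311], 0.56)]
door_hinge [([0.6119, 0.2104, 0.2323], 0.95)]
salt_jar []
adapter []
caddy [([0.5793, -0.3278, 0.0004], 0.72)]
empty_slot [([0.6281, -0.3503, 0.006], 0.77)]
label_roll [([0.5274, -0.294, 0.0048], 0.95)]
top 393.8073387804868 [-0.21021679  0.54431383  0.77666981]
cabinet [([0.6912, 0.074, 0.0004], 0.89)]
door_handle [([0.537, -0.0146, 0.2288], 0.63)]
door_hinge []
salt_jar []
adapter []
caddy [([0.5831, -0.3245, 0.0004], 0.85)]
empty_slot [([0.6194, -0.3521, 0.0013], 0.59)]
label_roll [([0.5306, -0.2995, 0.006], 0.75)]
```

View pics/scene0.png

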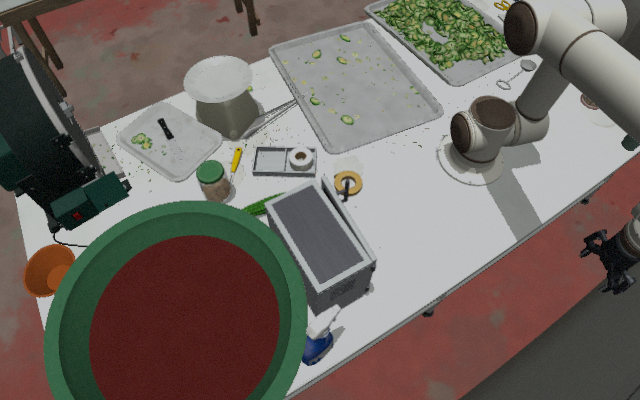

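View pics/top0.png

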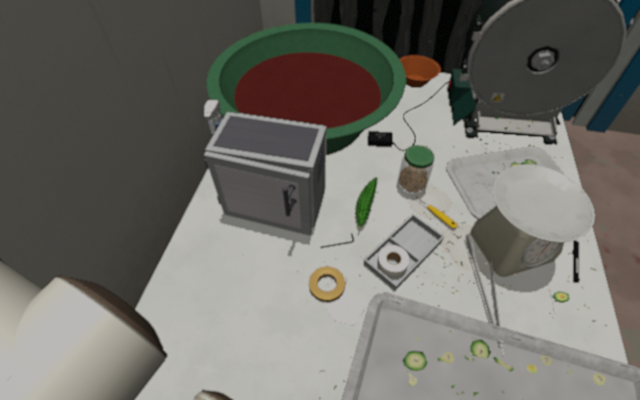

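The scene view shows the cabinet closed at about (320,245) and the caddy at (285,160), with the roll at (300,157). The top view shows the handle at (290,200) and the caddy at (404,250), with its empty compartment at (415,237). I'll lift the arm and head for the handle, then measure from close by.

arm_command:
  series:
    - [-0.9, -0.9, -0.6, 0, 0, 0, 1]
    - [-0.96, -0.94, -0.6, 0, 0, 0, 1]
    - [-0.96, -0.94, -0.6, 0, 0, 0, 1]
    - [-0.96, -0.94, -0.6, 0, 0, 0, 1]
    - [-0.96, -0.94, -0.6, 0, 0, 0, 1]

```text
clock: 1.4
eef_pos: [0.245, 0.3757, 0.307]
eef_rot: [[-0.953, 0.304, 0.0], [0.304, 0.953, 0.0], [-0.0, 0.0, -1.0]]
wrist_force: [1.0, 0.2, -0.3]
finger_gap: 0.999
gripper_force: 0.0
```

arm_command:
  series:
    - [-0.96, -0.94, -0.5, 0, 0, 0, 1]
    - [-0.96, -0.94, -0.5, 0, 0, 0, 1]
    - [-0.96, -0.94, -0.4, 0, 0, 0, 1]
    - [-0.96, -0.94, -0.4, 0, 0, 0, 1]
    - [-0.96, -0.94, -0.4, 0, 0, 0, 1]

```text
clock: 1.9
eef_pos: [0.3236, 0.2273, 0.3619]
eef_rot: [[-0.953, 0.304, 0.001], [0.304, 0.953, 0.0], [-0.0, 0.0, -1.0]]
wrist_force: [0.0, -0.3, -0.5]
finger_gap: 0.998
gripper_force: 0.0
```

arm_command:
  series:
    - [-0.96, -0.94, 0, 0, 0, 0, 1]
    - [-0.96, -0.94, 0, 0, 0, 0, 1]
    - [-0.96, -0.94, 0, 0, 0, 0, 1]
    - [-0.96, -0.94, 0, 0, 0, 0, 1]
    - [-0.96, -0.94, 0, 0, 0, 0, 1]

```text
clock: 2.4
eef_pos: [0.4023, 0.0788, 0.3615]
eef_rot: [[-0.953, 0.304, 0.001], [0.304, 0.953, 0.0], [-0.001, 0.0, -1.0]]
wrist_force: [0.9, 0.1, -0.5]
finger_gap: 1.001
gripper_force: 0.0
```

arm_command:
  series:
    - [-0.96, -0.94, 0, 0, 0, 0, 1]
    - [-0.96, -0.94, 0, 0, 0, 0, 1]
    - [0, 0, 0, 0, 0, 0, 1]
    - [0, 0, 0, 0, 0, 0, 1]

```text
clock: 2.8
eef_pos: [0.4334, 0.0203, 0.3611]
eef_rot: [[-0.952, 0.306, -0.001], [0.306, 0.952, 0.0], [0.001, -0.0, -1.0]]
wrist_force: [0.5, -0.6, -0.6]
finger_gap: 1.002
gripper_force: 0.0
```

```bash
cat > h.py <<'E'
import numpy as np,cv2
from bench import bot,capture,models
def cam(p,s=None):
    if "R" in p and "T_tool_cam" not in p: return np.array(p["R"]),np.array(p["t"])
    T=np.eye(4);T[:3,:3]=s["eef_rot"];T[:3,3]=s["eef_pos"]
    M=np.linalg.inv(T@np.array(p["T_tool_cam"]));return M[:3,:3],M[:3,3]
def atz(p,uv,z,s=None):
    "world points of pixels uv on the plane of height z"
    R,t=cam(p,s);d=np.array([p["k1"],0,0,0,0.])
    n=cv2.undistortPoints(np.array(uv,float).reshape(-1,1,2),np.array(p["mtx"]),d)[:,0]
    r=np.c_[n,np.ones(len(n))]@R;c=-R.T@t
    return c+r*((z-c[2])/r[:,2])[:,None]
def proj(p,X,s=None):
    R,t=cam(p,s)
    return cv2.projectPoints(np.array(X,float).reshape(-1,1,3),cv2.Rodrigues(R)[0],t,np.array(p["mtx"]),np.array([p["k1"],0,0,0,0.]))[0][:,0]
def spots(p,names):
    for n in names: print(n,[(np.round(d["centre"],4).tolist(),round(d["conf"],2)) for d in models.spot_point(n,p)[:2]])
E
python3 - <<'E'
from h import *
s=bot.get_state();p=capture("wrist");cv2.imwrite("pics/w1.png",p["pixels"][:,:,::-1])
spots(p,["door_handle","door_hinge","cabinet"])
print(s["joint_positions"])
print(np.round(p["T_tool_cam"],3))
q=capture("top")
spots(q,["door_handle","cabinet"])
m=models.regions_of("cabinet",q)[0]["pixels"]
c=q["pixels"][95:245,195:345,::-1]
cv2.imwrite("pics/t1.png",cv2.resize(c,(600,600),interpolation=cv2.INTER_CUBIC))
E
```

```text
door_handle [([0.5385, -0.0173, 0.2292], 0.79)]
door_hinge [([0.6095, 0.2096, 0.2301], 0.82)]
cabinet [([0.6918, 0.0732, -0.0017], 0.95)]
[ 4.67053779e-02 -9.69571827e-02  2.54121975e-01  1.92239962e+00
  1.60662982e-04  3.57388589e-01]
[[ 0.    -0.953 -0.304  0.077]
 [ 1.     0.    -0.    -0.002]
 [ 0.001 -0.304  0.953 -0.142]
 [ 0.     0.     0.     1.   ]]
door_handle [([0.5386, -0.0155, 0.2299], 0.97)]
cabinet [([0.6892, 0.0714, -0.0022], 0.65)]
```

View pics/w1.png

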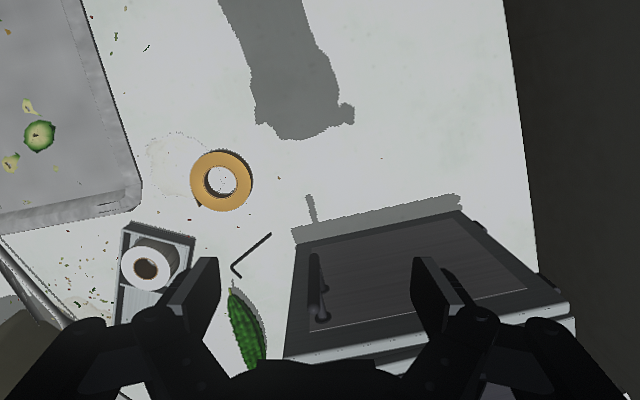

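View pics/t1.png

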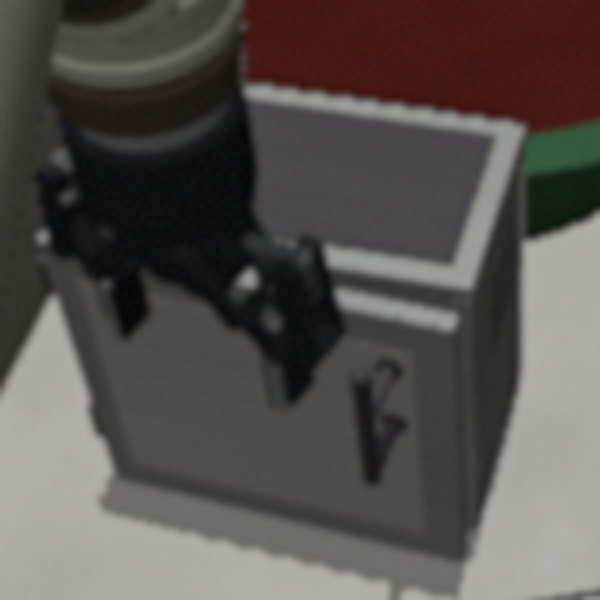

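The wrist view shows the bar at (314,257)–(323,316), and the enlarged top view shows it right of the fingers at (365,425). All estimates agree: the handle–hinge distance is 0.238 m as given, and the yaw is about -5°. I'll align the tool, move over the bar and descend.

arm_command:
  series:
    - [0, 0, 0, 0, 0, -0.92, 1]
    - [0, 0, 0, 0, 0, -0.92, 1]
    - [-0.86, -0.22, 0, 0, 0, 0, 1]
    - [-0.86, -0.22, 0, 0, 0, 0, 1]
    - [-0.86, -0.22, 0, 0, 0, 0, 1]

```text
clock: 3.7
eef_pos: [0.4967, -0.0012, 0.3615]
eef_rot: [[-0.996, 0.087, 0.001], [0.087, 0.996, 0.0], [-0.001, 0.0, -1.0]]
wrist_force: [-0.7, -0.2, 0.1]
finger_gap: 1.002
gripper_force: 0.0
```

arm_command:
  series:
    - [-0.86, -0.22, 0, 0, 0, 0, 1]
    - [-0.86, -0.22, 0, 0, 0, 0, 1]
    - [0, 0, 0.6, 0, 0, 0, 1]
    - [0, 0, 0.8, 0, 0, 0, 1]
    - [0, 0, 0, 0, 0, 0, 1]

```text
clock: 4.2
eef_pos: [0.5376, -0.0158, 0.3238]
eef_rot: [[-0.996, 0.088, -0.004], [0.088, 0.996, 0.0], [0.004, -0.0, -1.0]]
wrist_force: [-0.7, 0.5, -0.3]
finger_gap: 0.996
gripper_force: 0.0
```

```bash
python3 - <<'E'
from h import *
s=bot.get_state();p=capture("wrist")
spots(p,["door_handle","door_hinge"])
q=capture("top");spots(q,["door_handle"])
print(s["eef_pos"],s["eef_rot"][:,0])
E
```

```text
door_handle [([0.5366, -0.0148, 0.231], 0.98)]
door_hinge [([0.6099, 0.2104, 0.2321], 0.7)]
door_handle [([0.5367, -0.0157, 0.2305], 0.76)]
[ 0.53757796 -0.01581659  0.32380877] [-0.99614927  0.0875867   0.00389885]
```

Aligned to within 1–2 mm. Next I descend 0.11 m and grip.

arm_command:
  series:
    - [0, 0, 0.9, 0, 0, 0, 1]
    - [0, 0, 0.9, 0, 0, 0, 1]
    - [0, 0, 0.9, 0, 0, 0, 1]
    - [0, 0, 0.9, 0, 0, 0, 1]
    - [0, 0, 0.8, 0, 0, 0, 1]

```text
clock: 4.95
eef_pos: [0.5381, -0.016, 0.2162]
eef_rot: [[-0.996, 0.088, 0.001], [0.088, 0.996, -0.0], [-0.001, 0.0, -1.0]]
wrist_force: [-0.1, 0.8, 0.2]
finger_gap: 0.996
gripper_force: 0.0
```

arm_command:
  series:
    - [0, 0, 0, 0, 0, 0, -1]
    - [0, 0, 0, 0, 0, 0, -1]
    - [0, 0, 0, 0, 0, 0, -1]
    - [0, 0, 0, 0, 0, 0, -1]
    - [0, 0, 0, 0, 0, 0, -1]
  force: 60

```text
clock: 5.45
eef_pos: [0.5384, -0.0159, 0.2172]
eef_rot: [[-0.996, 0.088, 0.001], [0.088, 0.996, 0.0], [-0.001, 0.001, -1.0]]
wrist_force: [3.7, 19.1, 4.8]
finger_gap: 0.144
gripper_force: 11.0
```

arm_command:
  series:
    - [0, 0, 0, 0, 0, 0, -1]
    - [0, 0, 0, 0, 0, 0, -1]
    - [0, 0, 0, 0, 0, 0, -1]

```text
clock: 5.75
eef_pos: [0.5386, -0.0154, 0.2173]
eef_rot: [[-0.996, 0.087, 0.002], [0.087, 0.996, 0.001], [-0.002, 0.001, -1.0]]
wrist_force: [2.0, 4.4, 4.3]
finger_gap: 0.119
gripper_force: 58.5
```

arm_command:
  series:
    - [0.553, 0.142, 0, 0, 0, 0.5, -1]
    - [0.553, 0.142, 0, 0, 0, 0.5, -1]
    - [0.553, 0.142, 0, 0, 0, 0.5, -1]
    - [0.553, 0.142, 0, 0, 0, 0.5, -1]
    - [0.553, 0.142, 0, 0, 0, 0.5, -1]

```text
clock: 6.25
eef_pos: [0.4742, 0.0156, 0.2173]
eef_rot: [[-0.925, 0.381, 0.002], [0.381, 0.925, -0.0], [-0.002, 0.001, -1.0]]
wrist_force: [1.5, 2.6, 5.4]
finger_gap: 0.122
gripper_force: 59.3
```

Low force and still gripped, so I continue along the arc.

arm_command:
  series:
    - [0.735, 0.196, 0, 0, 0, 0.667, -1]
    - [0.735, 0.196, 0, 0, 0, 0.667, -1]
    - [0.735, 0.196, 0, 0, 0, 0.667, -1]
    - [0.735, 0.196, 0, 0, 0, 0.667, -1]
    - [0.735, 0.196, 0, 0, 0, 0.667, -1]

```text
clock: 6.75
eef_pos: [0.4082, 0.0836, 0.2173]
eef_rot: [[-0.702, 0.712, 0.001], [0.712, 0.702, -0.001], [-0.001, -0.0, -1.0]]
wrist_force: [-0.9, -1.2, 6.4]
finger_gap: 0.12
gripper_force: 59.5
```

arm_command:
  series:
    - [0.735, 0.196, 0, 0, 0, 0.667, -1]
    - [0.735, 0.196, 0, 0, 0, 0.667, -1]
    - [0.735, 0.196, 0, 0, 0, 0.667, -1]
    - [0.735, 0.196, 0, 0, 0, 0.667, -1]
    - [0.735, 0.196, 0, 0, 0, 0.667, -1]

```text
clock: 7.25
eef_pos: [0.3739, 0.1722, 0.2173]
eef_rot: [[-0.37, 0.929, -0.001], [0.929, 0.37, -0.001], [-0.0, -0.001, -1.0]]
wrist_force: [-5.7, -2.4, 7.9]
finger_gap: 0.121
gripper_force: 59.8
```

arm_command:
  series:
    - [0.735, 0.196, 0, 0, 0, 0.667, -1]
    - [0.735, 0.196, 0, 0, 0, 0.667, -1]
    - [0.735, 0.196, 0, 0, 0, 0.667, -1]
    - [0.735, 0.196, 0, 0, 0, 0.667, -1]
    - [0.735, 0.196, 0, 0, 0, 0.667, -1]

```text
clock: 7.75
eef_pos: [0.3773, 0.2675, 0.2173]
eef_rot: [[0.02, 1.0, -0.003], [1.0, -0.02, 0.001], [0.001, -0.003, -1.0]]
wrist_force: [-9.2, 0.6, 9.1]
finger_gap: 0.122
gripper_force: 60.0
```

arm_command:
  series:
    - [0.553, 0.142, 0, 0, 0, 0.5, -1]
    - [0, 0, 0, 0, 0, 0, -1]
    - [0, 0, 0, 0, 0, 0, -1]
    - [0, 0, 0, 0, 0, 0, 1]
    - [0, 0, 0, 0, 0, 0, 1]

```text
clock: 8.25
eef_pos: [0.3831, 0.2803, 0.2164]
eef_rot: [[0.078, 0.997, 0.0], [0.997, -0.078, -0.0], [-0.0, 0.001, -1.0]]
wrist_force: [-0.1, 0.7, -0.4]
finger_gap: 0.453
gripper_force: 0.0
```

arm_command:
  series:
    - [0, 0, 0, 0, 0, 0, 1]
    - [0, 0, 0, 0, 0, 0, 1]
    - [0, 0, 0, 0, 0, 0, 1]

```text
clock: 8.55
eef_pos: [0.3831, 0.2802, 0.2162]
eef_rot: [[0.078, 0.997, 0.0], [0.997, -0.078, -0.0], [-0.0, 0.0, -1.0]]
wrist_force: [-0.3, -0.0, -0.6]
finger_gap: 0.951
gripper_force: 0.0
```

```bash
python3 - <<'E'
from h import *
s=bot.get_state();print(s["eef_pos"],s["eef_rot"][:,0],s["joint_positions"],s["finger_gap"])
for c in ("top","scene"):
    p=capture(c);spots(p,["door_handle","door_hinge","salt_jar","adapter"])
E
```

```text
[0.38309296 0.28020454 0.21624678] [ 7.80662611e-02  9.96948167e-01 -1.08617389e-04] [ 6.31585973e-01 -9.78071890e-02 -3.72056588e-02  1.63141349e+00
 -1.29759515e-04  2.28052807e+00] 0.9508980154777651
door_handle [([0.3804, 0.2818, 0.2307], 0.83)]
door_hinge [([0.6099, 0.2096, 0.2298], 0.73), ([0.5285, -0.2975, 0.0055], 0.54)]
salt_jar [([0.6101, 0.2107, 0.2296], 0.71), ([0.6596, 0.1182, 0.0114], 0.61)]
adapter [([0.6595, 0.0265, 0.01], 0.78)]
door_handle [([0.3822, 0.2827, 0.2328], 0.83)]
door_hinge [([0.608, 0.2085, 0.2352], 0.79)]
salt_jar []
adapter []
```

Door open to about 1.57 rad. The jar is at (0.660, 0.118), about 50 mm behind the front edge, and the adapter is to its right at (0.660, 0.027). I'll lift off the bar, turn the tool so that y is world +y, shift in front of the opening and pitch up.

arm_command:
  series:
    - [0, 0, -1, 0, 0, 0, 1]
    - [0, 0, -1, 0, 0, 0, 1]
    - [0, 0, -1, 0, 0, 0, 1]
    - [0, 0, -1, 0, 0, -0.98, 1]
    - [0, 0, -1, 0, 0, -0.98, 1]

```text
clock: 9.55
eef_pos: [0.3829, 0.2803, 0.3423]
eef_rot: [[-0.161, 0.987, 0.0], [0.987, 0.161, 0.0], [0.0, 0.0, -1.0]]
wrist_force: [-0.0, -0.2, 0.1]
finger_gap: 1.001
gripper_force: 0.0
```

arm_command:
  series:
    - [0, 0, 0, 0, 0, -0.98, 1]
    - [0, 0, 0, 0, 0, -0.98, 1]
    - [0, 0, 0, 0, 0, -0.98, 1]
    - [0, 0, 0, 0, 0, -0.98, 1]
    - [0, 0, 0, 0, 0, -0.98, 1]

```text
clock: 10.05
eef_pos: [0.383, 0.2804, 0.3413]
eef_rot: [[-0.682, 0.732, 0.0], [0.732, 0.682, 0.0], [0.0, 0.0, -1.0]]
wrist_force: [0.5, -0.2, 0.4]
finger_gap: 1.0
gripper_force: 0.0
```

arm_command:
  series:
    - [0, 0, 0, 0, 0, -0.98, 1]
    - [0, 0, 0, 0, 0, -0.98, 1]
    - [0, 0, 0, 0, 0, -0.98, 1]
    - [0, 0, 0, 0, 0, -0.98, 1]
    - [0, 0, 0, 0, 0, -0.98, 1]

```text
clock: 10.55
eef_pos: [0.383, 0.2804, 0.3413]
eef_rot: [[-0.973, 0.23, -0.0], [0.23, 0.973, -0.0], [0.0, -0.0, -1.0]]
wrist_force: [-0.6, -0.8, 0.6]
finger_gap: 0.996
gripper_force: 0.0
```

arm_command:
  series:
    - [0, 0, 0, 0, 0, -0.98, 1]
    - [0, 0, 0, 0, 0, -0.98, 1]
    - [-0.58, -0.9, 0, 0, 0, 0, 1]
    - [-0.58, -0.9, 0, 0, 0, 0, 1]
    - [-0.58, -0.9, 0, 0, 0, 0, 1]

```text
clock: 11.05
eef_pos: [0.4267, 0.2121, 0.3413]
eef_rot: [[-1.0, 0.001, 0.0], [0.001, 1.0, 0.0], [-0.0, 0.0, -1.0]]
wrist_force: [0.9, 0.1, -0.4]
finger_gap: 1.004
gripper_force: 0.0
```

arm_command:
  series:
    - [-0.58, -0.9, 0, 0, 0, 0, 1]
    - [-0.58, -0.9, 0, 0, 0, 0, 1]
    - [-0.58, -0.9, 0, 0, 0, 0, 1]
    - [-0.58, -0.9, 0, 0, 0, 0, 1]
    - [-0.58, -0.9, 0, 0, 0, 0, 1]

```text
clock: 11.55
eef_pos: [0.4991, 0.0991, 0.3413]
eef_rot: [[-1.0, 0.002, 0.0], [0.002, 1.0, 0.0], [-0.0, 0.0, -1.0]]
wrist_force: [0.6, 0.6, -0.4]
finger_gap: 0.996
gripper_force: 0.0
```

arm_command:
  series:
    - [0, 0, 0, 0, -1, 0, 1]
    - [0, 0, 0, 0, -1, 0, 1]
    - [0, 0, 0, 0, -1, 0, 1]
    - [0, 0, 0, 0, -1, 0, 1]

```text
clock: 11.95
eef_pos: [0.4988, 0.1, 0.3419]
eef_rot: [[-0.884, 0.003, 0.467], [0.003, 1.0, -0.001], [-0.467, 0.0, -0.884]]
wrist_force: [0.5, -0.7, 1.8]
finger_gap: 1.001
gripper_force: 0.0
```

arm_command:
  series:
    - [0, 0, 0, 0, -1, 0, 1]
    - [0, 0, 0, 0, -1, 0, 1]
    - [0, 0, 0, 0, -1, 0, 1]
    - [0, 0, 0, 0, -1, 0, 1]
    - [0, 0, 0, 0, 0, 0, 1]

```text
clock: 12.45
eef_pos: [0.5071, 0.1049, 0.3373]
eef_rot: [[-0.587, 0.004, 0.81], [-0.002, 1.0, -0.007], [-0.81, -0.006, -0.587]]
wrist_force: [0.1, -0.0, -0.7]
finger_gap: 1.002
gripper_force: 0.0
```

arm_command:
  series:
    - [0.82, 0.12, 0.574, 0, 0, 0, 1]
    - [0.82, 0.12, 0.574, 0, 0, 0, 1]
    - [0.82, 0.12, 0.574, 0, 0, 0, 1]
    - [0.82, 0.12, 0.574, 0, 0, 0, 1]
    - [0.82, 0.12, 0.574, 0, 0, 0, 1]

```text
clock: 12.95
eef_pos: [0.5184, 0.1254, 0.2235]
eef_rot: [[-0.59, 0.01, 0.807], [0.003, 1.0, -0.011], [-0.807, -0.004, -0.59]]
wrist_force: [0.8, 0.5, 0.5]
finger_gap: 0.999
gripper_force: 0.0
```

arm_command:
  series:
    - [0.82, 0.12, 0.574, 0, 0, 0, 1]
    - [0.82, 0, 0.574, 0, 0, 0, 1]
    - [0, 0, 0, 0, 0, 0, 1]

```text
clock: 13.25
eef_pos: [0.5173, 0.1281, 0.1693]
eef_rot: [[-0.595, 0.01, 0.803], [0.0, 1.0, -0.013], [-0.804, -0.007, -0.595]]
wrist_force: [0.4, -0.2, -0.1]
finger_gap: 1.001
gripper_force: 0.0
```

```bash
python3 - <<'E'
from h import *
s=bot.get_state();p=capture("wrist");cv2.imwrite("pics/w2.png",p["pixels"][:,:,::-1])
print(s["eef_pos"],np.round(s["eef_rot"],3),s["joint_positions"])
spots(p,["salt_jar","adapter","door_hinge","empty_slot"])
q=capture("top");spots(q,["salt_jar","adapter"])
E
```

```text
[0.51726495 0.12808286 0.1693161 ] [[-0.595  0.01   0.803]
 [ 0.     1.    -0.013]
 [-0.804 -0.007 -0.595]] [ 0.42861921 -0.84637223 -0.93108099  0.60237518 -0.35284327  0.26712684]
salt_jar [([0.6643, 0.1182, 0.0137], 0.59)]
adapter [([0.6651, 0.0291, 0.0085], 0.76)]
door_hinge []
empty_slot []
salt_jar [([0.66, 0.1187, 0.0109], 0.7), ([0.6086, 0.213, 0.2297], 0.39)]
adapter [([0.6625, 0.0239, 0.0103], 0.68)]
```

View pics/w2.png

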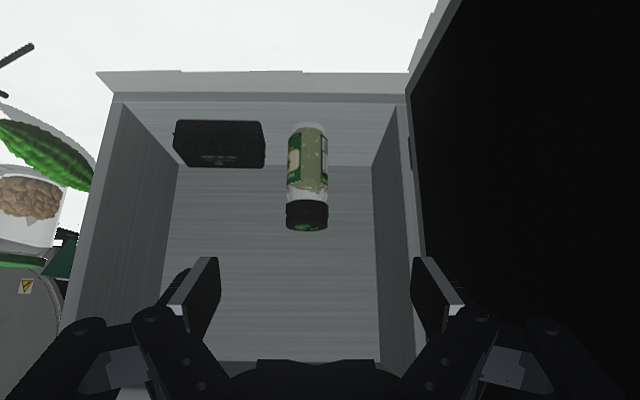

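Seen upside down, the jar is upright at (307,180) with its cap towards the image bottom, and the adapter is at (220,145), well clear of the path. I'll go forward and down to straddle the jar.

arm_command:
  series:
    - [-0.1, -0.05, 0.9, 0, 0, 0, 1]
    - [-0.1, -0.05, 0.9, 0, 0, 0, 1]
    - [-0.1, -0.05, 0.9, 0, 0, 0, 1]
    - [-0.1, -0.05, 0.9, 0, 0, 0, 1]
    - [0, 0, 0, 0, 0, 0, 1]

```text
clock: 14.15
eef_pos: [0.5974, 0.1218, 0.1245]
eef_rot: [[-0.594, 0.012, 0.805], [0.001, 1.0, -0.014], [-0.805, -0.007, -0.594]]
wrist_force: [-0.7, 0.4, 0.0]
finger_gap: 1.002
gripper_force: 0.0
```

```bash
python3 - <<'E'
from h import *
s=bot.get_state();p=capture("wrist")
spots(p,["salt_jar","adapter"])
R=s["eef_rot"];print(np.round(R,3),s["eef_pos"],s["joint_positions"])
for j in models.regions_of("salt_jar",p)[:1]:
    v,u=np.nonzero(j["pixels"]);print(j["conf"],u.min(),u.max(),v.min(),v.max())
J=np.array([.661,.1185,.087]);print("shift tool",(R.T@(J+.019*R[:,2]-s["eef_pos"]))/.025)
E
```

```text
salt_jar [([0.6617, 0.1154, 0.0115], 0.57)]
adapter [([0.6633, 0.0255, 0.011], 0.56)]
[[-0.594  0.012  0.805]
 [ 0.001  1.    -0.014]
 [-0.805 -0.007 -0.594]] [0.59740315 0.1218061  0.12453898] [ 0.32904335 -0.57399731 -0.89602388  0.34314094 -0.27639024  0.20195663]
0.65 281 341 114 265
shift tool [-0.30256468 -0.09178679  3.69998186]
```

arm_command:
  series:
    - [-0.075, -0.04, 0.925, 0, 0, 0, 1]
    - [-0.075, -0.04, 0.925, 0, 0, 0, 1]
    - [-0.075, -0.04, 0.925, 0, 0, 0, 1]
    - [-0.075, -0.04, 0.925, 0, 0, 0, 1]
    - [0, 0, 0, 0, 0, 0, 1]

```text
clock: 14.85
eef_pos: [0.6762, 0.1172, 0.077]
eef_rot: [[-0.592, 0.011, 0.806], [0.001, 1.0, -0.013], [-0.806, -0.007, -0.592]]
wrist_force: [-0.6, -1.0, 0.2]
finger_gap: 1.001
gripper_force: 0.0
```

arm_command:
  series:
    - [0, 0, 0, 0, 0, 0, -1]
    - [0, 0, 0, 0, 0, 0, -1]
    - [0, 0, 0, 0, 0, 0, -1]
    - [0, 0, 0, 0, 0, 0, -1]
    - [0, 0, 0, 0, 0, 0, -1]
  force: 35

```text
clock: 15.35
eef_pos: [0.6761, 0.1176, 0.0797]
eef_rot: [[-0.59, 0.01, 0.808], [0.002, 1.0, -0.012], [-0.808, -0.005, -0.59]]
wrist_force: [-2.1, 1.0, 5.3]
finger_gap: 0.461
gripper_force: 35.8
```

arm_command:
  series:
    - [0, 0, 0, 0, 0, 0, -1]
    - [0, 0, 0, 0, 0, 0, -1]

```text
clock: 15.55
eef_pos: [0.6763, 0.1176, 0.0797]
eef_rot: [[-0.59, 0.01, 0.808], [0.002, 1.0, -0.012], [-0.808, -0.005, -0.59]]
wrist_force: [-3.8, 1.2, 5.9]
finger_gap: 0.459
gripper_force: 36.0
```

```bash
python3 - <<'E'
from h import *
s=bot.get_state();p=capture("wrist");cv2.imwrite("pics/w3.png",p["pixels"][:,:,::-1])
spots(p,["salt_jar","adapter"])
print(np.round(s["eef_rot"],3),s["eef_pos"],s["finger_gap"])
E
```

```text
salt_jar [([0.663, 0.119, 0.0106], 0.66)]
adapter [([0.6646, 0.0269, 0.0091], 0.85)]
[[-0.59   0.01   0.808]
 [ 0.002  1.    -0.012]
 [-0.808 -0.005 -0.59 ]] [0.67631024 0.1176418  0.07965884] 0.45933973127425987
```

View pics/w3.png

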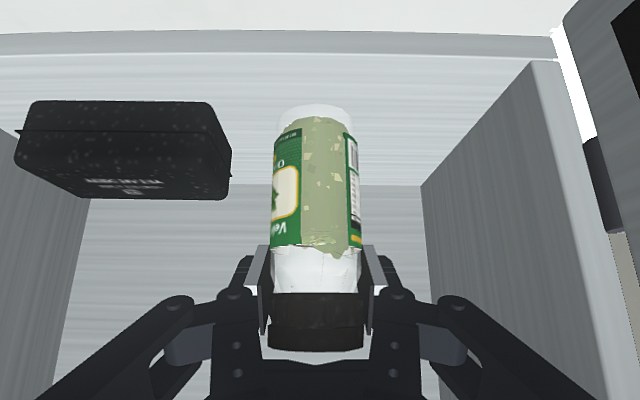

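The jar is gripped at cap and neck, upright, at (315,230); the adapter is untouched. I'll lift 25 mm and pull straight out.

arm_command:
  series:
    - [-0.27, 0, -0.2, 0, 0, 0, -1]
    - [-0.54, 0, -0.39, 0, 0, 0, -1]
    - [0.3, 0, -0.4, 0, 0, 0, -1]
    - [0.59, 0, -0.81, 0, 0, 0, -1]
    - [0.59, 0, -0.81, 0, 0, 0, -1]

```text
clock: 16.2
eef_pos: [0.6121, 0.1177, 0.1022]
eef_rot: [[-0.593, 0.011, 0.805], [0.001, 1.0, -0.013], [-0.805, -0.007, -0.593]]
wrist_force: [-0.0, -0.1, -2.2]
finger_gap: 0.46
gripper_force: 35.7
```

arm_command:
  series:
    - [0.59, 0, -0.81, 0, 0, 0, -1]
    - [0.59, 0, -0.81, 0, 0, 0, -1]
    - [0.35, 0, -0.48, 0, 0, 0, -1]
    - [0, 0, 0, 0, 0, 0, -1]

```text
clock: 16.6
eef_pos: [0.547, 0.1188, 0.103]
eef_rot: [[-0.592, 0.01, 0.806], [0.001, 1.0, -0.012], [-0.806, -0.006, -0.592]]
wrist_force: [0.1, -0.3, -1.9]
finger_gap: 0.46
gripper_force: 35.8
```

```bash
python3 - <<'E'
from h import *
s=bot.get_state();print(s["eef_pos"],np.round(s["eef_rot"],3),s["joint_positions"],s["gripper_force"])
for c in ("top","wrist"):
    p=capture(c);spots(p,["salt_jar","empty_slot","caddy","label_roll","adapter","door_handle"])
E
```

```text
[0.54697185 0.1188499  0.10299364] [[-0.592  0.01   0.806]
 [ 0.001  1.    -0.012]
 [-0.806 -0.006 -0.592]] [ 0.36771059 -0.73364508 -1.01791751  0.38507009 -0.30550316  0.22571287] 35.8161136507988
salt_jar [([0.5289, 0.1179, 0.034], 0.63)]
empty_slot []
caddy [([0.5833, -0.3254, 0.0014], 0.95)]
label_roll [([0.5315, -0.2982, 0.0069], 0.6)]
adapter [([0.6609, 0.0272, 0.009], 0.78), ([0.6912, 0.0732, -0.001], 0.35)]
door_handle [([0.3791, 0.2823, 0.2299], 0.77)]
salt_jar [([0.5349, 0.1192, 0.0372], 0.82)]
empty_slot []
caddy []
label_roll []
adapter [([0.6636, 0.0264, 0.0075], 0.79)]
door_handle []
```

The jar is out, upright and firmly held. Next I raise it and cross to the right.

arm_command:
  series:
    - [-0.3, -0.6, -0.22, 0, 0, 0, -1]
    - [-0.32, -0.95, -0.24, 0, 0, 0, -1]
    - [-0.32, -0.95, -0.24, 0, 0, 0, -1]
    - [-0.32, -0.95, -0.24, 0, 0, 0, -1]
    - [-0.32, -0.95, -0.24, 0, 0, 0, -1]

```text
clock: 17.8
eef_pos: [0.5495, 0.0085, 0.1527]
eef_rot: [[-0.594, 0.011, 0.805], [0.001, 1.0, -0.012], [-0.805, -0.006, -0.594]]
wrist_force: [0.7, 0.5, -1.5]
finger_gap: 0.463
gripper_force: 35.9
```

arm_command:
  series:
    - [-0.32, -0.95, -0.24, 0, 0, 0, -1]
    - [0, -0.95, 0, 0, 0, 0, -1]
    - [0, -0.95, 0, 0, 0, 0, -1]
    - [0, -0.95, 0, 0, 0, 0, -1]
    - [0, -0.95, 0, 0, 0, 0, -1]

```text
clock: 18.3
eef_pos: [0.5491, -0.1105, 0.1641]
eef_rot: [[-0.593, 0.011, 0.805], [0.001, 1.0, -0.013], [-0.805, -0.007, -0.593]]
wrist_force: [0.8, -0.1, -1.7]
finger_gap: 0.465
gripper_force: 35.9
```

arm_command:
  series:
    - [0, -0.95, 0, 0, 0, 0, -1]
    - [0, -0.95, 0, 0, 0, 0, -1]
    - [0, -0.95, 0, 0, 0, 0, -1]
    - [0, -0.95, 0, 0, 0, 0, -1]
    - [0, -0.5, 0, 0, 0, 0, -1]

```text
clock: 18.8
eef_pos: [0.5479, -0.2187, 0.1645]
eef_rot: [[-0.593, 0.013, 0.805], [0.002, 1.0, -0.014], [-0.805, -0.007, -0.593]]
wrist_force: [-0.5, 0.8, -1.7]
finger_gap: 0.461
gripper_force: 35.9
```

arm_command:
  series:
    - [0, 0, 0, 0.59, 0, 0.43, -1]
    - [0, 0, 0, 0.59, 0, 0.43, -1]
    - [0, 0, 0, 0.59, 0, 0.43, -1]
    - [0, 0, 0, 0.59, 0, 0.43, -1]
    - [0, 0, 0, 0.59, 0, 0.43, -1]

```text
clock: 19.3
eef_pos: [0.5479, -0.2166, 0.1647]
eef_rot: [[-0.533, 0.437, 0.724], [0.252, 0.899, -0.357], [-0.807, -0.008, -0.59]]
wrist_force: [0.1, 0.5, -2.1]
finger_gap: 0.462
gripper_force: 36.3
```

```bash
python3 - <<'E'
from h import *
s=bot.get_state();R=s["eef_rot"];print(s["eef_pos"],np.round(R,3),s["joint_positions"],s["gripper_force"])
p=capture("wrist");cv2.imwrite("pics/w4.png",p["pixels"][:,:,::-1]);spots(p,["salt_jar","empty_slot","caddy","label_roll"])
p=capture("scene");spots(p,["salt_jar","empty_slot","caddy"])
S=np.array([.626,-.351,.13]);g=s["eef_pos"]-.019*R[:,2];d=S-g;d[2]=0;print("shift",d,(R.T@d)/.025,"up25mm",R.T@[0,0,1])
E
```

```text
[ 0.54789579 -0.21664212  0.16472018] [[-0.533  0.437  0.724]
 [ 0.252  0.899 -0.357]
 [-0.807 -0.008 -0.59 ]] [-0.32446702 -0.70497351 -0.89287102  0.44746981 -0.10781125  0.06959867] 36.26334071159363
salt_jar [([0.5378, -0.2111, 0.096], 0.57)]
empty_slot [([0.622, -0.357, 0.003], 0.74)]
caddy []
label_roll [([0.5317, -0.3, 0.0066], 0.8)]
salt_jar [([0.5388, -0.2118, 0.0989], 0.76), ([0.576, -0.3243, -0.0021], 0.56)]
empty_slot [([0.6252, -0.35, 0.0045], 0.88), ([0.5387, -0.2124, 0.0975], 0.69)]
caddy [([0.5772, -0.3259, 0.0028], 0.57)]
shift [ 0.09186257 -0.14114256  0.        ] [-3.38467688 -3.47092687  4.67681041] up25mm [-0.80734613 -0.00773307 -0.59002748]
```

View pics/w4.png

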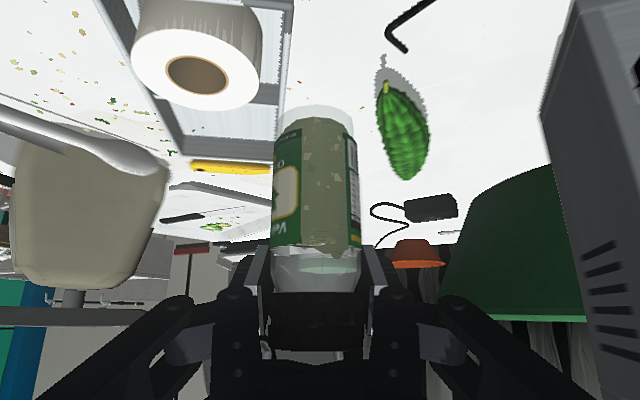

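The wrist view shows the jar held upright at (315,210), with the caddy and roll at upper left. I'll move over the empty slot at the current height.

arm_command:
  series:
    - [-0.3, -0.3, 0.4, 0, 0, 0, -1]
    - [-0.56, -0.58, 0.77, 0, 0, 0, -1]
    - [-0.56, -0.58, 0.77, 0, 0, 0, -1]
    - [-0.56, -0.58, 0.77, 0, 0, 0, -1]
    - [-0.56, -0.58, 0.77, 0, 0, 0, -1]

```text
clock: 20.25
eef_pos: [0.617, -0.3243, 0.1647]
eef_rot: [[-0.535, 0.434, 0.725], [0.251, 0.901, -0.355], [-0.807, -0.008, -0.591]]
wrist_force: [-0.1, -0.1, -1.3]
finger_gap: 0.462
gripper_force: 36.3
```

arm_command:
  series:
    - [-0.56, -0.58, 0.77, 0, 0, 0, -1]
    - [-0.28, -0.3, 0.39, 0, 0, 0, -1]
    - [0.8, 0, 0.59, 0, 0, 0, -1]
    - [0.4, 0, 0.3, 0, 0, 0, -1]
    - [0, 0, 0, 0, 0, 0, -1]

```text
clock: 20.75
eef_pos: [0.6379, -0.3579, 0.1231]
eef_rot: [[-0.539, 0.434, 0.722], [0.253, 0.901, -0.353], [-0.803, -0.007, -0.595]]
wrist_force: [-0.1, 0.5, -2.0]
finger_gap: 0.465
gripper_force: 36.2
```

```bash
python3 - <<'E'
from h import *
s=bot.get_state();R=s["eef_rot"];print(s["eef_pos"],np.round(R,3),s["joint_positions"],s["gripper_force"])
p=capture("wrist");cv2.imwrite("pics/w5.png",p["pixels"][:,:,::-1]);spots(p,["salt_jar","empty_slot","label_roll"])
for c in ("scene","top"):
    p=capture(c);spots(p,["salt_jar","empty_slot","caddy"])
cv2.imwrite("pics/t5.png",cv2.resize(p["pixels"][150:300,310:510,::-1],(800,600)))
S=np.array([.624,-.352,.13]);g=s["eef_pos"]-.019*R[:,2];d=S-g;d[2]=0;print("shift",d,(R.T@d)/.025)
E
```

```text
[ 0.63789041 -0.35792224  0.12311713] [[-0.539  0.434  0.722]
 [ 0.253  0.901 -0.353]
 [-0.803 -0.007 -0.595]] [-0.53706448 -0.23287764 -0.67600002  0.19632484  0.06609382 -0.05839681] 36.21568143367767
salt_jar [([0.6258, -0.3513, 0.0587], 0.6)]
empty_slot [([0.6195, -0.3542, 0.0053], 0.86)]
label_roll []
salt_jar [([0.6295, -0.3541, 0.0635], 0.66)]
empty_slot [([0.627, -0.3529, 0.0066], 0.69)]
caddy [([0.5772, -0.3265, 0.0001], 0.97)]
salt_jar []
empty_slot [([0.6228, -0.3537, 0.002], 0.78)]
caddy [([0.5826, -0.3243, -0.0018], 0.81)]
shift [-0.00017734 -0.00078267  0.        ] [-0.00410243 -0.03128048  0.00592815]
```

View pics/t5.png

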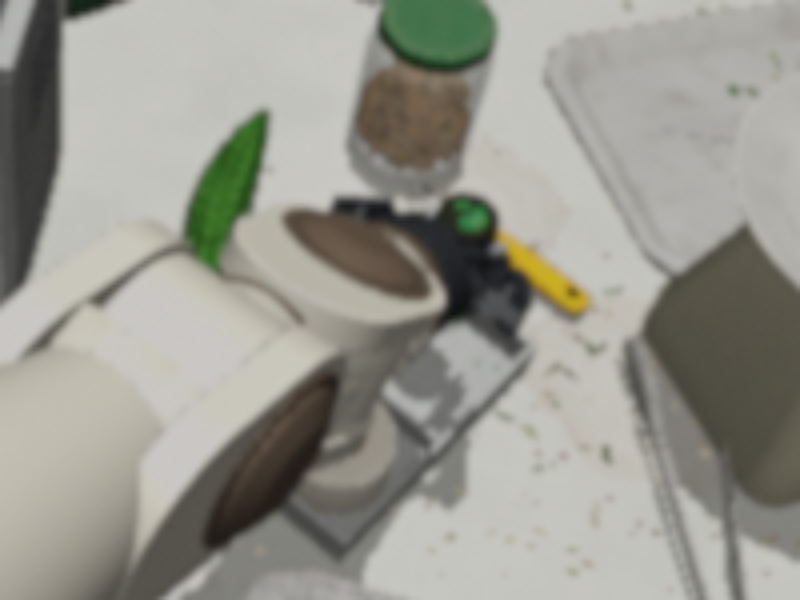

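The enlarged top view shows the cap at (468,218), over the far, empty compartment, with the roll clear below the wrist. I'll lower it now.

arm_command:
  series:
    - [0.56, 0, 0.41, 0, 0, 0, -1]
    - [0.48, 0, 0.36, 0, 0, 0, -1]
    - [0.24, 0, 0.18, 0, 0, 0, -1]
    - [0.08, 0, 0.06, 0, 0, 0, -1]
    - [0, 0, 0, 0, 0, 0, -1]

```text
clock: 21.85
eef_pos: [0.6397, -0.3589, 0.0851]
eef_rot: [[-0.535, 0.434, 0.725], [0.251, 0.901, -0.354], [-0.807, -0.008, -0.591]]
wrist_force: [0.9, 0.1, -1.1]
finger_gap: 0.463
gripper_force: 36.3
```

arm_command:
  series:
    - [0.16, 0, 0.12, 0, 0, 0, -1]
    - [0.1, 0, 0.07, 0, 0, 0, -1]
    - [0.06, 0, 0.045, 0, 0, 0, -1]
    - [0, 0, 0, 0, 0, 0, -1]

```text
clock: 22.25
eef_pos: [0.6395, -0.3588, 0.0748]
eef_rot: [[-0.535, 0.434, 0.725], [0.251, 0.901, -0.354], [-0.806, -0.008, -0.591]]
wrist_force: [0.4, -0.1, -1.2]
finger_gap: 0.463
gripper_force: 36.3
```

arm_command:
  series:
    - [0.03, 0, 0.025, 0, 0, 0, -1]
    - [0, 0, 0, 0, 0, 0, -1]

```text
clock: 22.45
eef_pos: [0.6397, -0.359, 0.0743]
eef_rot: [[-0.535, 0.434, 0.725], [0.251, 0.901, -0.354], [-0.807, -0.008, -0.591]]
wrist_force: [0.7, -0.0, -1.8]
finger_gap: 0.462
gripper_force: 36.3
```

arm_command:
  series:
    - [0.04, 0, 0.03, 0, 0, 0, -1]
    - [0, 0, 0, 0, 0, 0, -1]

```text
clock: 22.65
eef_pos: [0.6396, -0.3589, 0.0728]
eef_rot: [[-0.535, 0.434, 0.725], [0.251, 0.901, -0.354], [-0.807, -0.008, -0.591]]
wrist_force: [-0.0, 0.6, -2.7]
finger_gap: 0.46
gripper_force: 36.3
```

arm_command:
  series:
    - [0.03, 0, 0.025, 0, 0, 0, -1]
    - [0, 0, 0, 0, 0, 0, -1]

```text
clock: 22.85
eef_pos: [0.6396, -0.3589, 0.0718]
eef_rot: [[-0.535, 0.434, 0.725], [0.251, 0.901, -0.354], [-0.807, -0.008, -0.591]]
wrist_force: [-0.0, -0.2, -1.9]
finger_gap: 0.46
gripper_force: 36.3
```

arm_command:
  series:
    - [0.03, 0, 0.025, 0, 0, 0, -1]
    - [0, 0, 0, 0, 0, 0, -1]

```text
clock: 23.05
eef_pos: [0.6401, -0.3592, 0.0718]
eef_rot: [[-0.534, 0.434, 0.725], [0.25, 0.901, -0.355], [-0.808, -0.008, -0.59]]
wrist_force: [0.7, 0.4, 0.1]
finger_gap: 0.463
gripper_force: 36.5
```

arm_command:
  series:
    - [0.03, 0, 0.025, 0, 0, 0, -1]
    - [0, 0, 0, 0, 0, 0, -1]

```text
clock: 23.25
eef_pos: [0.6405, -0.3595, 0.0717]
eef_rot: [[-0.533, 0.434, 0.726], [0.25, 0.901, -0.355], [-0.808, -0.008, -0.589]]
wrist_force: [-1.7, 1.0, 4.9]
finger_gap: 0.465
gripper_force: 37.0
```

```bash
python3 - <<'E'
from h import *
print(bot.get_state()["wrist_force"])
for c in ("wrist","scene"):
    p=capture(c);spots(p,["salt_jar"])
E
```

```text
[-1.74464421  0.97962915  4.93535728]
salt_jar [([0.6282, -0.3553, 0.0074], 0.7)]
salt_jar [([0.6313, -0.3552, 0.0071], 0.52)]
```

Contact at 4.9 N. I open partly, then back out along the tool axis.

arm_command:
  series:
    - [0, 0, 0, 0, 0, 0, 0.5]
    - [0, 0, 0, 0, 0, 0, 0.5]
    - [0, 0, 0, 0, 0, 0, 0.5]
    - [0, 0, 0, 0, 0, 0, 0.5]

```text
clock: 23.85
eef_pos: [0.6397, -0.359, 0.0697]
eef_rot: [[-0.535, 0.434, 0.725], [0.251, 0.901, -0.354], [-0.806, -0.008, -0.591]]
wrist_force: [0.4, 0.5, 0.4]
finger_gap: 0.751
gripper_force: 0.0
```

arm_command:
  series:
    - [0, 0, -0.3, 0, 0, 0, 0.5]
    - [0, 0, -0.8, 0, 0, 0, 0.5]
    - [0, 0, -1, 0, 0, 0, 0.5]
    - [0, 0, -1, 0, 0, 0, 0.5]
    - [0, 0, -1, 0, 0, 0, 0.5]

```text
clock: 24.35
eef_pos: [0.5645, -0.3222, 0.1312]
eef_rot: [[-0.535, 0.434, 0.725], [0.251, 0.901, -0.354], [-0.807, -0.008, -0.591]]
wrist_force: [-0.5, -1.0, 0.3]
finger_gap: 0.751
gripper_force: 0.0
```

arm_command:
  series:
    - [-0.8, 0, -0.6, 0, 0, 0, 0.5]
    - [-0.8, 0, -0.6, 0, 0, 0, 0.5]
    - [0, 0, 0, 0, 0, 0, 0.5]
    - [0, 0, 0, 0, 0, 0, 0.5]

```text
clock: 24.75
eef_pos: [0.5651, -0.3221, 0.1815]
eef_rot: [[-0.534, 0.434, 0.725], [0.25, 0.901, -0.355], [-0.808, -0.008, -0.59]]
wrist_force: [-0.3, 0.1, -0.3]
finger_gap: 0.752
gripper_force: 0.0
```

```bash
python3 - <<'E'
from h import *
s=bot.get_state();print(s["clock"],s["eef_pos"],s["wrist_force"])
for c in ("top","scene","wrist"):
    p=capture(c);print(c);spots(p,["salt_jar","empty_slot","label_roll","adapter","door_handle"])
cv2.imwrite("pics/w6.png",p["pixels"][:,:,::-1])
E
```

```text
24.75 [ 0.56505962 -0.32208284  0.18154113] [-0.25847404  0.12602329 -0.3114273 ]
top
salt_jar [([0.6214, -0.3519, 0.0042], 0.58), ([0.6259, -0.3564, 0.001], 0.44)]
empty_slot [([0.6254, -0.3554, 0.0028], 0.28)]
label_roll [([0.5314, -0.2962, 0.0038], 0.74)]
adapter [([0.6623, 0.0234, 0.0116], 0.98)]
door_handle [([0.3781, 0.2821, 0.2319], 0.7), ([0.5804, -0.3237, 0.0038], 0.7)]
scene
salt_jar [([0.6341, -0.3579, 0.0081], 0.55)]
empty_slot []
label_roll [([0.5272, -0.293, 0.006], 0.76)]
adapter []
door_handle [([0.3825, 0.279, 0.2316], 0.6)]
wrist
salt_jar [([0.6312, -0.3542, 0.0041], 0.75), ([0.6212, -0.3553, 0.0053], 0.22)]
empty_slot [([0.6214, -0.3543, 0.0007], 0.78)]
label_roll []
adapter []
door_handle [([0.62, -0.3556, 0.0065], 0.43)]
```

View pics/w6.png

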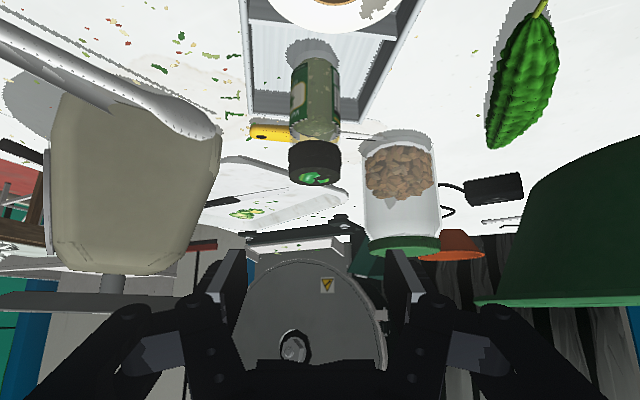

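The jar stands upright in the empty compartment at (315,110), with the roll in its own at (330,10) and the gripper clear. The door is still open and the adapter is in place.

```bash
python3 -c "
from bench import bot
print(bot.job_done())"
```

```text
the job is handed in; nothing more can be done
None
```

The job is handed in (no verdict was returned). By my last camera measurements the door is open about 90°, the jar stands upright in the caddy's empty compartment, the adapter and label roll haven't moved measurably, and the arm is clear, at about 25 s of the 64 s allowed.

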